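# Carry a coated ear mould on its plate into the curing hood

### The arm

A 6-joint arm with a two-finger parallel gripper is mounted at the origin on a cart in front of the work surface, level with it; the furniture and walls round the work are solid. World frame = base frame: x ahead of the robot, y to its left, z up, the work surface at z = 0. Lengths are in m, angles in rad, forces in N, time in s.
With the tool pointing down it reaches from about 0.35 to 0.775 m from the base axis. Payload 7.3 kg.
Tool frame: the origin (TCP) lies midway between the tips of the shut fingers; the grasp point (between the pads) lies 19 mm behind it (robot.grip_depth is the z of the grasp point in the tool frame, in m); z points along the fingers, y is the line along which they close (so a half turn about z gives the same grasp; the last joint's range is limited). The gripper opens to 92 mm and grips with 3 to 60 N. Pads are 19 mm wide; open, the fingers measure 130 mm over their backs; the gripper's body (75 mm by 190 mm) begins 47 mm behind the grasp point.
Start: joints at [-1.286, 0.342, 1.524, -0, 1.275, -0.146], TCP at [0.219, -0.477, 0.204] pointing down, gripper open.
Joint ranges: [-2.53, 2.53], [-0.77, 2.02], [0.04, 2.7], [-1, 4.14], [0.28, 2.66], [-3.11, 3.11]. Speed limits (rad/s): [2.57, 2.57, 3.14, 3.14, 3.14, 3.14].

### API

Orientations are given as [roll, pitch, yaw] about the fixed x, y, z axes, in that order (R = Rz(yaw) Ry(pitch) Rx(roll)).
In Python, from cell import robot, viewer gives the robot as it stands.
- The arm moves only by the tool step_arm, never from a script. Its argument "increments" is a list of rows, each an object with "delta_pos": the shift along the tool's x, y, z in cm, a list of three; "dr": the turn, a rotation vector about the tool's x, y, z in degrees, a list of three; "fingers": the closure, from -1 (fully open) to 1 (shut), so that 0 is half open. In form: [{"delta_pos": [tx, ty, tz], "dr": [wx, wy, wz], "fingers": fingers}, ...]. A call has exactly 5 rows; each row is the pose to reach, as a shift and turn from the pose commanded when the call began, along the tool's axes at that moment; what a row does not reach only later rows make up. A row lasts 1/8 s, in which the tool goes at most 62.5 mm and 10.7 degrees, less where a joint would pass 70% of its speed; a pose out of reach is approached as far as the arm can. A call with a gripper value outside its range is refused whole. The fingers move at their own pace and stop on an object; "newtons" is the grip in N (left out, the last holds). Time passes only in rows, so rows that repeat a pose let the fingers close, or fill a call up. It gives the time, the measured TCP pose, the force, the opening and the grip force at its end, in the units of the state.
- robot.observe(): the state, without advancing time (a new reading comes with each control period).
- viewer.read_camera(name): name is "side" or "top" or "wrist"; returns the picture (400x640x3 uint8, red, green, blue); there is no depth.
- viewer.camera_params(name): a dict with "K" (3x3 intrinsics, pixels), "T" (4x4, takes a point from camera to world coordinates). Camera axes: x right, y down, z forward; pixel columns grow to the right and rows downward; lengths in m; the calibration is good to about 2 mm. The wrist camera is an equidistant fisheye: a pixel r from the principal point sees the ray r / f radians off the axis. A picture is of the moment at which its call begins: read the wrist's pose just before it. camera_params takes no time and is no camera call; for the wrist camera it gives the pose at the moment of the call.
- robot.hand_in(): hands the job in; it is judged then, once.
The state is a dict: "time": time; "qpos": joint angles; "qvel": joint speeds; "joint_efforts": joint torques, N m; "tool_pos": TCP position; "tool_rot": TCP orientation; "contact_force": force on the tool from outside, world axes, zero at the start; "torque": the same for the moment, N m; "opening": finger opening in m; "grip_force": force on a finger pad.
Only numpy, scipy, OpenCV 4.12 (cv2) and the standard library are available. Lean on these libraries where they do the work, as an engineer would, in place of code of your own. Each camera call takes 0.05 s, during which the arm holds its last target. There are 200 camera calls.

### The job

Draw the plate lifter out of its scabbard by the neck, lay it on the open bench and take it again by its handle. With its flat blade pick up the steel plate with the ear mould standing on it from the slotted stand, carry it level under the curing hood and set it down in the middle of the two ledges, with the mould still standing on it. Never touch the plate or the mould with the fingers or tip the glass vial over, and finally lay the lifter flat on the bench, outside the hood and the scabbard.

Things in the scene. Friction and masses are not known exactly. Their poses are not given: they have to be found in the camera images.
- lifter: Flat-bottomed one-piece tool lying in the scabbard, 130 g. Origin: underside, at the handle's grip point; +x to the blade, +z up. Black handle x -50 to 60 mm, 16 wide, 18 high, at first all inside the scabbard; steel neck x 60 to 112, 12 wide, 8 high; flat blade x 112 to 172, 22 wide, 4 thick; undersides all in the plane z = 0, on the bench. Slides out along +x.
- lifter_neck (a point): Point in the lifter's neck, x = 86 mm from the lifter's origin, 4 mm above the underside: where it can be gripped while in the scabbard.
- lifter_seat (a point): Top of the blade, x = 142 mm from the lifter's origin, 4 mm above the underside, 30 mm short of the tip: should lie under the plate's centre when the plate is carried.
- scabbard: Fixed roofed aluminium channel, 118 mm long, 34 wide (60 with feet), 27 high; inside 24 wide, 23 high; back closed. Origin: on the bench under the middle of its mouth; +x points out of it, the channel lies at x -118 to 0. The handle starts 2 mm inside the mouth: the lifter is clear after 112 mm of travel.
- stand: Fixed slotted stand: two upright rails on a foot (80 x 74 mm, 6 mm thick). Origin: on the bench under its middle. Rails run along its x from -30 to +30 mm, each 14 mm wide, tops 45 mm above the bench; the clear slot between them is 34 mm wide and open to its front (-x) and upward.
- stand_seat (a point): Middle of the stand between the rail tops, 45 mm above the bench.
- plate: Round flat steel plate, 52 mm diameter, 5 mm thick, about 50 g, lying loose across the two rails of the stand, within 4 mm of its middle. Origin: centre of its underside; +z up.
- mould: Skin-coloured plastic ear mould, a rounded cone 14 x 20 mm at the foot and 18 mm high, about 12 g, standing loose on the plate near its centre. Origin: centre of its underside; +z up.
- hood: Fixed hood: white back, clear walls and roof, open at its front (-x). Origin: on the bench under the middle of its ledges; +x inward. Mouth x -81 mm, back x 45; inside 104 wide; lowest roof edge 120 above the bench, top 129. Ledges along x -30 to 30, 14 wide, 34 apart (open slot), tops 55 above the bench; floor in the slot 6. No room for the fingers under the roof.
- hood_seat (a point): Middle between the two ledge tops of the hood, 55 mm above the bench: the centre of the plate's underside belongs here.
- vial: Small glass vial with a white cap, 23 mm diameter, 60 mm high, standing loose behind and between stand and hood. A bystander. Origin: centre of its underside; +z up.
Not all that is in view belongs to the job. Leave any turquoise look-alike of the hood alone.

How it is judged:
By the outcome, as a careful person would: the job done as asked, in the order asked, and still so for the second after the job is handed in, with the robot touching nothing.
It also fails if it takes over 72 s, if anything falls off the work surface, if the arm or the gripper's body presses on something with over 40 N, if the wrist force passes 120 N, or if a joint passes its speed limit or range.

## Working session

There is one attempt and no reset: what is moved stays moved. The work goes in short steps, Python scripts to look and compute and a tool call to move; the robot and the scene stay as the last step left them, time stands still between calls to the robot, and variables do not carry over. Pictures are saved under pics/ and viewed, at most 10 in all, crops included, and the job is handed in when it is done.

Besides the shell and the picture viewer there is one more tool, called after "Call:" as name(argument=value, ...), one argument or row to a line, values as JSON. step_arm: Moves the arm, as the interface text tells. Its arguments: {"type":"object","properties":{"increments":{"type":"array"},"newtons":{"type":"number"}},"required":["increments"]}

```bash
ls; mkdir -p pics; python3 - <<'E'
from cell import robot, viewer
import cv2, numpy as np
np.set_printoptions(precision=4,suppress=True)
print(robot.observe(), robot.grip_depth)
for n in ("side","top"):
    cv2.imwrite(f"pics/{n}0.png", viewer.read_camera(n)[:,:,::-1]); p=viewer.camera_params(n); print(n,p["K"],p["T"])
p=viewer.camera_params("wrist");print(p)
E
```

```text
pics
{'time': 0.0, 'qpos': array([-1.286 ,  0.3427,  1.525 ,  0.    ,  1.2754, -0.146 ]), 'qvel': array([-0.0005,  0.0007, -0.0006, -0.0005,  0.0008, -0.0004]), 'joint_efforts': array([ -0.0028, -43.125 , -24.4225,   0.0715,   0.0558,  -0.0001]), 'tool_pos': array([ 0.2191, -0.4766,  0.2031]), 'tool_rot': array([-3.14  , -0.0002,  0.4307]), 'contact_force': array([ 0.5376, -0.7257, -0.0295]), 'torque': array([-0.0007,  0.0095,  0.0287]), 'grip_force': 0.0, 'opening': 0.09175040179666338} -0.0188
side [[464.3388   0.     322.3877]
 [  0.     464.3388 205.7124]
 [  0.       0.       1.    ]] [[ 0.9939 -0.0679  0.0869  0.4086]
 [-0.1071 -0.4072  0.907  -1.3225]
 [-0.0262 -0.9108 -0.412   0.7611]
 [ 0.      0.      0.      1.    ]]
top [[392.8061   0.     319.0934]
 [  0.     392.8061 194.5367]
 [  0.       0.       1.    ]] [[-0.005  -0.9936  0.1132  0.4473]
 [-0.9999  0.0064  0.0122  0.1517]
 [-0.0129 -0.1131 -0.9935  1.1994]
 [ 0.      0.      0.      1.    ]]
{'K': array([[309.7069,   0.    , 318.4153],
       [  0.    , 309.7069, 194.9353],
       [  0.    ,   0.    ,   1.    ]]), 'T': array([[ 0.4178, -0.8808, -0.2231,  0.2794],
       [-0.9086, -0.4053, -0.1014, -0.4492],
       [-0.0011,  0.245 , -0.9695,  0.384 ],
       [ 0.    ,  0.    ,  0.    ,  1.    ]])}
```

View pics/top0.png

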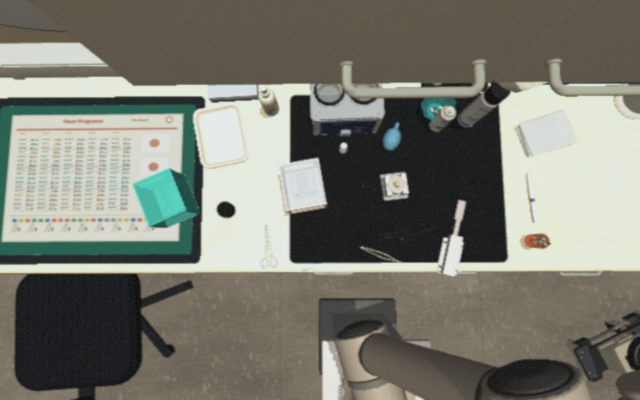

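View pics/side0.png

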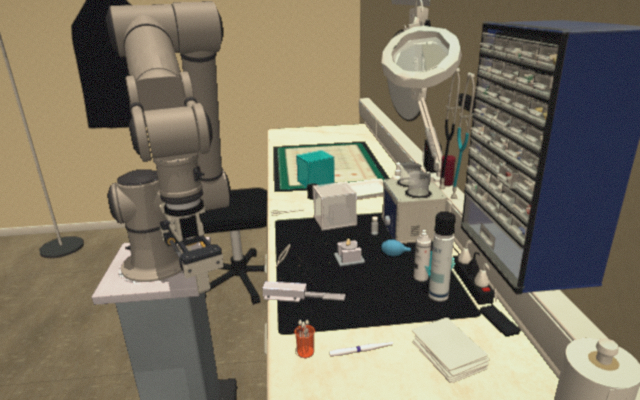

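Candidates in the top view:
- Lifter: white scabbard with grey blade (455,235). Others: tweezers (380,254), pen (531,197), scissors (268,248).
- Hood: clear/white box (303,185). Others: turquoise box (165,198), tray (220,135).
- Stand: (396,185).
- Vial: white cap (343,148). Others: the bottles (268,100), (442,118).

I choose the first of each and check with a close crop.

```bash
cat > h.py <<'E'
from cell import robot, viewer
import cv2, numpy as np
from scipy.spatial.transform import Rotation as R
np.set_printoptions(precision=4,suppress=True)
def ray(n,uv,P=None):
    P=P or viewer.camera_params(n); K,T=P["K"],P["T"]
    a=(np.array(uv,float)-K[:2,2])/K[0,0]
    if n=="wrist":
        r=np.linalg.norm(a)+1e-12; d=np.r_[a/r*np.sin(r),np.cos(r)]
    else: d=np.r_[a,1]
    return T[:3,3],T[:3,:3]@d
def onz(n,uv,z,P=None):
    o,d=ray(n,uv,P); return o+d*(z-o[2])/d[2]
def px(n,X,P=None):
    P=P or viewer.camera_params(n); K,T=P["K"],P["T"]
    c=T[:3,:3].T@(np.array(X,float)-T[:3,3])
    if n=="wrist":
        r=np.hypot(*c[:2]); return K[:2,2]+K[0,0]*np.arctan2(r,c[2])*c[:2]/r
    return K[:2,2]+K[0,0]*c[:2]/c[2]
def inc(p,rpy):
    """increment (cm, deg) in tool axes from the present pose to TCP p, rpy"""
    s=robot.observe(); A=R.from_euler('xyz',s["tool_rot"]); B=R.from_euler('xyz',rpy)
    return A.inv().apply(np.array(p)-s["tool_pos"])*100, np.degrees((A.inv()*B).as_rotvec())
E
python3 - <<'E'
from h import *
im=cv2.imread("pics/top0.png")
cv2.imwrite("pics/top0c.png",cv2.resize(im[85:280,272:522],None,fx=3,fy=3,interpolation=cv2.INTER_CUBIC))
for n,uv,z in [("bladetip",(461,202),.004),("mouth",(455,235),.027),("scab",(452,255),.027),("stand",(396,185),.05),("hood",(303,185),.12),("vial",(343,148),.06)]: print(n,onz("top",uv,z))
E
```

```text
bladetip [ 0.5578 -0.2653  0.004 ]
mouth [ 0.4579 -0.2351  0.027 ]
scab [ 0.3994 -0.2238  0.027 ]
stand [ 0.605  -0.0609  0.05  ]
hood [0.5972 0.2095 0.12  ]
vial [0.7151 0.0943 0.06  ]
```

View pics/top0c.png

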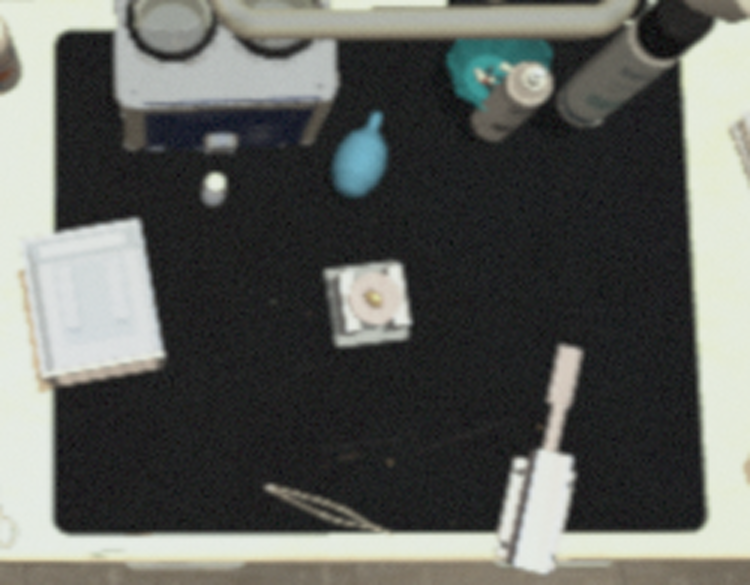

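The crop shows the scabbard (540,500) with the neck (553,430) and blade (565,375). The stand with plate and mould is at (370,300), the clear hood at (95,300) with its mouth facing down, and the vial at (214,188). The choices hold. Next I move over the neck for a close look.

```bash
python3 -c "
from h import *
print(inc([.42,-.235,.22],[np.pi,0,-.2]))"
```

```text
(array([ 28.343 , -13.5715,  -1.6534]), array([-0.0764,  0.0128, 36.1433]))
```

Call:
step_arm(
  increments=[
    {"delta_pos": [28.3, -13.6, -1.7], "dr": [0, 0, 36.1], "fingers": -1},
    {"delta_pos": [28.3, -13.6, -1.7], "dr": [0, 0, 36.1], "fingers": -1},
    {"delta_pos": [28.3, -13.6, -1.7], "dr": [0, 0, 36.1], "fingers": -1},
    {"delta_pos": [28.3, -13.6, -1.7], "dr": [0, 0, 36.1], "fingers": -1},
    {"delta_pos": [28.3, -13.6, -1.7], "dr": [0, 0, 36.1], "fingers": -1},
  ],
)

```text
time: 0.72
tool_pos: [0.4085, -0.2482, 0.2197]
tool_rot: [-3.142, 0.0, -0.201]
contact_force: [1.2, -0.8, -0.1]
opening: 0.0918
grip_force: 0.0
```

Call:
step_arm(
  increments=[
    {"delta_pos": [0, 0, 0], "dr": [0, 0, 0], "fingers": -1},
    {"delta_pos": [0, 0, 0], "dr": [0, 0, 0], "fingers": -1},
    {"delta_pos": [0, 0, 0], "dr": [0, 0, 0], "fingers": -1},
    {"delta_pos": [0, 0, 0], "dr": [0, 0, 0], "fingers": -1},
    {"delta_pos": [0, 0, 0], "dr": [0, 0, 0], "fingers": -1},
  ],
)

```text
time: 1.35
tool_pos: [0.4072, -0.2506, 0.2197]
tool_rot: [3.142, 0.0, -0.201]
contact_force: [-0.2, -0.2, 0.6]
opening: 0.0919
grip_force: 0.0
```

```bash
python3 - <<'E'
from h import *
P=viewer.camera_params("wrist"); im=viewer.read_camera("wrist")[:,:,::-1]
cv2.imwrite("pics/w1.png",im); import pickle; pickle.dump(P,open("w1.pkl","wb"))
s=robot.observe(); print(s["tool_pos"],s["tool_rot"])
E
```

```text
[ 0.4073 -0.2504  0.2198] [ 3.1416  0.0001 -0.2006]
```

View pics/w1.png

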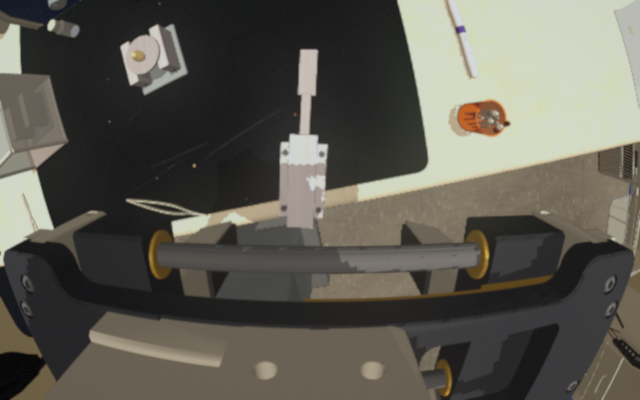

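The wrist view shows the blade from (308,50) to (308,95), the neck to (305,134), the scabbard mouth at y≈135, the stand at (155,58) and the hood at left.

```bash
python3 - <<'E'
from h import *
import pickle; P=pickle.load(open("w1.pkl","rb")); im=cv2.imread("pics/w1.png")
g=cv2.cvtColor(im,6)
def rowfit(y0,y1,x0,x1,z,t=100):
    o=[]
    for y in range(y0,y1):
        w=np.where(g[y,x0:x1]>t)[0]
        if len(w)>3: o.append([y,x0+w.mean(),len(w)])
    o=np.array(o); return o
o=rowfit(40,140,288,325,0); print(o[::4])
pts=np.array([onz("wrist",(x,y),.004 if y<95 else .008,P) for y,x,w in o if 5<w<25 and y<132])
vx,vy,x0,y0=cv2.fitLine(pts[:,:2].astype(np.float32),cv2.DIST_L2,0,.01,.01).ravel()
print(pts[0],pts[-1],"yaw",np.arctan2(vy,vx), x0,y0)
d=np.array([vx,vy])*np.sign(vx); c=np.array([x0,y0])
tip=c+d*((pts[0,:2]-c)@d); print("tip",tip,"neck pt",tip-d*.086,"yaw",np.arctan2(d[1],d[0]))
print("mouth expected px",px("wrist",np.r_[tip-d*.110,.01],P))
print(inc(np.r_[tip-d*.086,.10],[np.pi,0,np.arctan2(d[1],d[0])]))
E
```

```text
[[ 49.     308.5     16.    ]
 [ 53.     308.5     18.    ]
 [ 57.     308.5     18.    ]
 [ 61.     308.      19.    ]
 [ 65.     307.5     18.    ]
 [ 69.     307.5     18.    ]
 [ 73.     307.5     18.    ]
 [ 77.     307.      19.    ]
 [ 81.     306.5     18.    ]
 [ 85.     306.5     18.    ]
 [ 89.     306.5     18.    ]
 [ 93.     306.      19.    ]
 [ 97.     305.5     10.    ]
 [101.     305.5     10.    ]
 [105.     305.      11.    ]
 [109.     305.      11.    ]
 [113.     305.      11.    ]
 [117.     304.5     10.    ]
 [121.     304.5     10.    ]
 [125.     304.5     10.    ]
 [129.     304.5     10.    ]
 [133.     301.4286  14.    ]
 [137.     303.5     30.    ]]
[ 0.563  -0.2692  0.004 ] [ 0.4599 -0.2424  0.008 ] yaw -0.25490844 0.510908 -0.25575528
tip [ 0.563  -0.2693] neck pt [ 0.4797 -0.2476] yaw -0.25490844
mouth expected px [303.8065 133.835 ]
(array([ 7.0438, -1.7154, 11.9768]), array([0.0019, 0.0047, 3.1138]))
```

Call:
step_arm(
  increments=[
    {"delta_pos": [3.5, -0.9, 6], "dr": [0, 0, 3.1], "fingers": -0.3},
    {"delta_pos": [7.0, -1.7, 11], "dr": [0, 0, 3.1], "fingers": -0.3},
    {"delta_pos": [7.0, -1.7, 16.0], "dr": [0, 0, 3.1], "fingers": -0.3},
    {"delta_pos": [7.0, -1.7, 16.0], "dr": [0, 0, 3.1], "fingers": -0.3},
    {"delta_pos": [7.0, -1.7, 16.0], "dr": [0, 0, 3.1], "fingers": -0.3},
  ],
)

```text
time: 2.02
tool_pos: [0.4803, -0.2479, 0.0616]
tool_rot: [3.141, -0.002, -0.254]
contact_force: [0.3, -1.8, 0.2]
opening: 0.0596
grip_force: 0.0
```

```bash
python3 - <<'E'
from h import *
P=viewer.camera_params("wrist"); im=viewer.read_camera("wrist")[:,:,::-1]
cv2.imwrite("pics/w2.png",im)
s=robot.observe(); print(s["tool_pos"],s["tool_rot"])
g=cv2.cvtColor(np.ascontiguousarray(im),6)
d=np.array([np.cos(-.2549),np.sin(-.2549)])
# offset of the blade and neck across: scan rows
for u in (.172,.165,.15,.135,.12,.105,.1,.095):
    c=np.array([.4797,-.2476])+d*(u-.086); q=px("wrist",np.r_[c,.006],P); y=int(round(q[1])); x=int(q[0])
    if not 0<=y<400: print(u,q);continue
    w=np.where(g[y,x-45:x+45]>100)[0]; print(u,q,(x-45+w[0],x-45+w[-1],len(w)) if len(w) else None)
print(inc([.4797,-.2476,.004],[np.pi,0,-.2549]))
E
```

```text
[ 0.4807 -0.2482  0.0624] [ 3.14   -0.0039 -0.2539]
0.172 [318.8551  93.3348] None
0.165 [318.8425 102.4552] (np.int64(304), np.int64(333), 30)
0.15 [318.8149 122.0753] (np.int64(304), np.int64(333), 30)
0.135 [318.7864 141.6703] (np.int64(305), np.int64(333), 29)
0.12 [318.7575 161.085 ] (np.int64(305), np.int64(333), 29)
0.105 [318.7283 180.1726] (np.int64(311), np.int64(325), 15)
0.1 [318.7186 186.439 ] (np.int64(312), np.int64(325), 14)
0.095 [318.7088 192.6498] (np.int64(312), np.int64(325), 14)
(array([-0.1364, -0.0433,  5.8367]), array([ 0.0887, -0.2221,  0.0581]))
```

Call:
step_arm(
  increments=[
    {"delta_pos": [0, 0, 3], "dr": [0, 0, 0], "fingers": -0.3},
    {"delta_pos": [0, 0, 5.6], "dr": [0, 0, 0], "fingers": -0.3},
    {"delta_pos": [0, 0, 5.6], "dr": [0, 0, 0], "fingers": -0.3},
    {"delta_pos": [0, 0, 5.6], "dr": [0, 0, 0], "fingers": 1},
    {"delta_pos": [0, 0, 5.6], "dr": [0, 0, 0], "fingers": 1},
  ],
  newtons=40,
)

```text
time: 2.7
tool_pos: [0.4807, -0.2478, 0.0056]
tool_rot: [3.14, -0.003, -0.253]
contact_force: [0.2, -0.3, -0.2]
opening: 0.0443
grip_force: 0.0
```

Call:
step_arm(
  increments=[
    {"delta_pos": [0, 0, 0], "dr": [0, 0, 0], "fingers": 1},
    {"delta_pos": [0, 0, 0], "dr": [0, 0, 0], "fingers": 1},
    {"delta_pos": [0, 0, 0], "dr": [0, 0, 0], "fingers": 1},
    {"delta_pos": [0, 0, 0], "dr": [0, 0, 0], "fingers": 1},
    {"delta_pos": [0, 0, 0], "dr": [0, 0, 0], "fingers": 1},
  ],
)

```text
time: 3.32
tool_pos: [0.4796, -0.247, 0.0038]
tool_rot: [3.142, 0.0, -0.253]
contact_force: [0.1, -0.1, -0.6]
opening: 0.0005
grip_force: 0.0
```

```bash
python3 - <<'E'
from h import *
w=viewer.read_camera("wrist")[80:320,200:440,::-1]; t=viewer.read_camera("top")[150:290,400:520,::-1]; s=viewer.read_camera("side")[250:330,230:380,::-1]
f=lambda a,h: cv2.resize(a,(int(a.shape[1]*h/a.shape[0]),h),interpolation=cv2.INTER_CUBIC)
a=np.hstack([f(w,300),f(t,300)]); b=f(s,int(a.shape[1]*80/150)); a=np.vstack([a,b[:, :a.shape[1]]]); a=a[:600]
print(a.shape); cv2.imwrite("pics/c3.png",a); print(robot.observe())
E
```

```text
Traceback (most recent call last):
ValueError: all the input array dimensions except for the concatenation axis must match exactly, but along dimension 1, the array at index 0 has size 557 and the array at index 1 has size 556
```

```bash
python3 - <<'E'
from h import *
w=viewer.read_camera("wrist")[80:320,200:440,::-1]; t=viewer.read_camera("top")[150:290,400:520,::-1]; s=viewer.read_camera("side")[250:330,230:380,::-1]
a=np.hstack([cv2.resize(w,(300,300)),cv2.resize(t,(257,300))]); a=np.vstack([a,cv2.resize(s,(557,297))])
cv2.imwrite("pics/c3.png",a); print(robot.observe())
E
```

```text
{'time': 3.625, 'qpos': array([-0.6177,  0.6079,  1.7165, -0.0001,  0.8172,  1.2066]), 'qvel': array([-0.0005, -0.0014, -0.0016,  0.0011, -0.0007, -0.0012]), 'joint_efforts': array([ -0.0006, -49.0008, -17.2252,   0.0459,  -0.0624,  -0.    ]), 'tool_pos': array([ 0.4797, -0.2471,  0.0038]), 'tool_rot': array([ 3.1415, -0.    , -0.2534]), 'contact_force': array([ 0.0653, -0.5932, -0.227 ]), 'torque': array([ 0.0362,  0.0692, -0.045 ]), 'grip_force': 0.0, 'opening': 0.00025272313776467434}
```

View pics/c3.png

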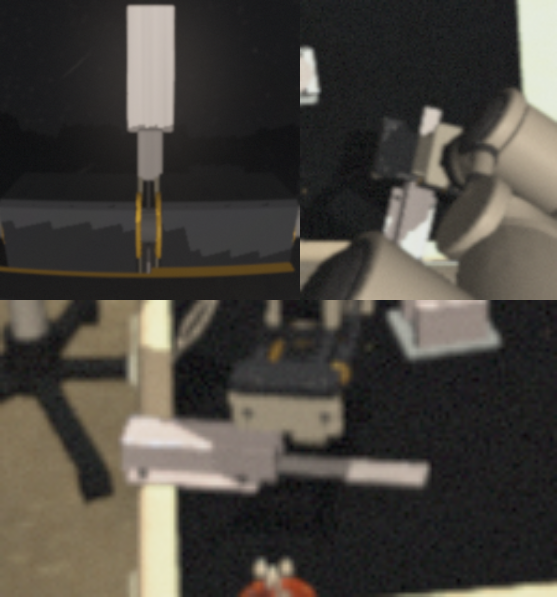

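```bash
python3 - <<'E'
from h import *
s=robot.observe(); p=s["tool_pos"]
for z in (0,.008,.02,.04): q=np.r_[p[:2],z]; c=(px("side",q)-[230,250])*[557/150,297/80]+[0,300]; w=(px("wrist",q)-[200,80])*1.25; print(z,px("side",q),"crop",c,"wristcrop",w)
E
```

```text
0 [313.5578 295.4968] crop [310.2781 468.9069] wristcrop [148.9006 180.9498]
0.008 [313.4601 293.1069] crop [309.9151 460.0345] wristcrop [148.9445 186.4863]
0.02 [313.3125 289.4992] crop [309.3671 446.6407] wristcrop [149.0171 195.6674]
0.04 [313.064  283.4242] crop [308.4445 424.0874] wristcrop [149.16   213.8207]
```

The fingers shut above the neck. Both views put the real tips near z≈0.02 (side crop (310,442)), not at the reported TCP. I'll open slightly and go down in guarded steps.

Call:
step_arm(
  increments=[
    {"delta_pos": [0, 0, 0], "dr": [0, 0, 0], "fingers": 0.4},
    {"delta_pos": [0, 0, 0], "dr": [0, 0, 0], "fingers": 0.4},
    {"delta_pos": [0, 0, 0], "dr": [0, 0, 0], "fingers": 0.4},
    {"delta_pos": [0, 0, 0.2], "dr": [0, 0, 0], "fingers": 0.4},
    {"delta_pos": [0, 0, 0.3], "dr": [0, 0, 0], "fingers": 0.4},
  ],
)

```text
time: 4.25
tool_pos: [0.4796, -0.247, 0.0006]
tool_rot: [3.142, 0.0, -0.253]
contact_force: [-0.3, -1.0, -0.4]
opening: 0.0274
grip_force: 0.0
```

```bash
python3 - <<'E'
from h import *
s=viewer.read_camera("side")[250:330,230:380,::-1]; w=viewer.read_camera("wrist")[80:320,180:460,::-1]
a=np.vstack([cv2.resize(w,(557,300)),cv2.resize(s,(557,297),interpolation=cv2.INTER_CUBIC)])
cv2.imwrite("pics/c4.png",a); o=robot.observe(); print(o["tool_pos"],o["contact_force"],o["opening"])
E
```

```text
[ 0.4796 -0.247   0.0006] [ 0.2243  0.4942 -0.3988] 0.02768681512858355
```

View pics/c4.png

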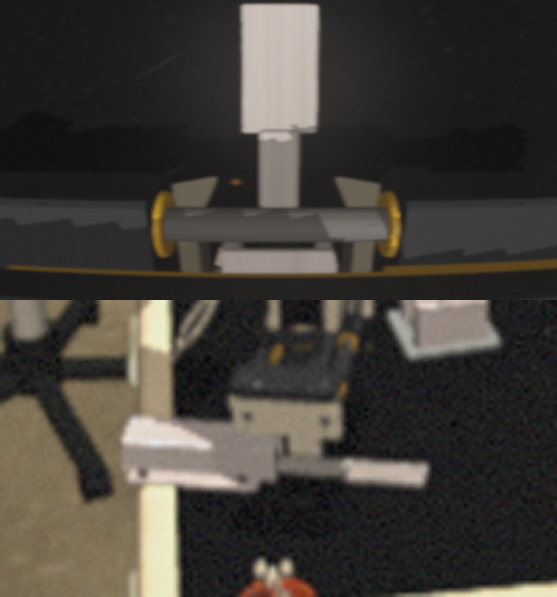

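Wrist crop: the fingers straddle the neck (280,170). Side crop: the finger bottom is at (315,455), still about 1.5 cm above the bench. I continue down.

Call:
step_arm(
  increments=[
    {"delta_pos": [0, 0, 0.2], "dr": [0, 0, 0], "fingers": 0.4},
    {"delta_pos": [0, 0, 0.4], "dr": [0, 0, 0], "fingers": 0.4},
    {"delta_pos": [0, 0, 0.6], "dr": [0, 0, 0], "fingers": 0.4},
    {"delta_pos": [0, 0, 0.8], "dr": [0, 0, 0], "fingers": 0.4},
    {"delta_pos": [0, 0, 0.8], "dr": [0, 0, 0], "fingers": 0.4},
  ],
)

```text
time: 4.97
tool_pos: [0.4796, -0.247, -0.0074]
tool_rot: [-3.142, 0.0, -0.253]
contact_force: [0.9, -0.2, -0.5]
opening: 0.0273
grip_force: 0.0
```

Call:
step_arm(
  increments=[
    {"delta_pos": [0, 0, 0.1], "dr": [0, 0, 0], "fingers": 0.4},
    {"delta_pos": [0, 0, 0.2], "dr": [0, 0, 0], "fingers": 0.4},
    {"delta_pos": [0, 0, 0.3], "dr": [0, 0, 0], "fingers": 0.4},
    {"delta_pos": [0, 0, 0.4], "dr": [0, 0, 0], "fingers": 0.4},
    {"delta_pos": [0, 0, 0.4], "dr": [0, 0, 0], "fingers": 0.4},
  ],
)

```text
time: 5.6
tool_pos: [0.4796, -0.247, -0.0113]
tool_rot: [3.142, 0.0, -0.253]
contact_force: [0.4, 0.1, -0.3]
opening: 0.0273
grip_force: 0.0
```

Call:
step_arm(
  increments=[
    {"delta_pos": [0, 0, 0.1], "dr": [0, 0, 0], "fingers": 0.4},
    {"delta_pos": [0, 0, 0.2], "dr": [0, 0, 0], "fingers": 0.4},
    {"delta_pos": [0, 0, 0.2], "dr": [0, 0, 0], "fingers": 1},
    {"delta_pos": [0, 0, 0.2], "dr": [0, 0, 0], "fingers": 1},
    {"delta_pos": [0, 0, 0.2], "dr": [0, 0, 0], "fingers": 1},
  ],
  newtons=40,
)

```text
time: 6.22
tool_pos: [0.4797, -0.2471, -0.0132]
tool_rot: [3.141, -0.0, -0.253]
contact_force: [-0.1, 1.0, -0.1]
opening: 0.003
grip_force: 0.0
```

```bash
python3 - <<'E'
from h import *
s=viewer.read_camera("side")[250:330,230:380,::-1]; w=viewer.read_camera("wrist")[80:320,180:460,::-1]
a=np.vstack([cv2.resize(w,(557,300)),cv2.resize(s,(557,297),interpolation=cv2.INTER_CUBIC)])
cv2.imwrite("pics/c5.png",a); o=robot.observe(); print(o["tool_pos"],o["contact_force"],o["opening"],o["grip_force"])
E
```

```text
[ 0.4797 -0.2471 -0.0132] [0.0127 0.2217 0.0893] 0.0004584371878950087 0.0
```

View pics/c5.png

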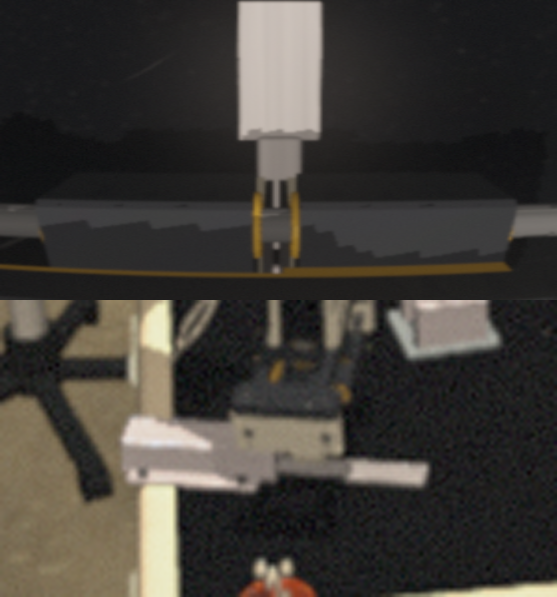

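The fingers shut above the neck again: in the wrist crop the bars (265–290,190) lie over it. I'll feel for the neck's top with the fingers closed, in 1 mm steps.

Call:
step_arm(
  increments=[
    {"delta_pos": [0, 0, 0.1], "dr": [0, 0, 0], "fingers": 1},
    {"delta_pos": [0, 0, 0.1], "dr": [0, 0, 0], "fingers": 1},
    {"delta_pos": [0, 0, 0.2], "dr": [0, 0, 0], "fingers": 1},
    {"delta_pos": [0, 0, 0.2], "dr": [0, 0, 0], "fingers": 1},
    {"delta_pos": [0, 0, 0.2], "dr": [0, 0, 0], "fingers": 1},
  ],
)

```text
time: 6.95
tool_pos: [0.4797, -0.2471, -0.0146]
tool_rot: [3.141, -0.0, -0.253]
contact_force: [-0.9, 1.2, 5.6]
opening: 0.0003
grip_force: 2.8
```

Contact at 5.6 N: the neck top (8 mm) is felt at reported z=-14.6 mm, so the true tips sit about 22.5 mm behind the reported TCP. I open, go down to reported z≈-19.5 mm and close.

Call:
step_arm(
  increments=[
    {"delta_pos": [0, 0, -0.4], "dr": [0, 0, 0], "fingers": 0.4},
    {"delta_pos": [0, 0, -0.4], "dr": [0, 0, 0], "fingers": 0.4},
    {"delta_pos": [0, 0, -0.4], "dr": [0, 0, 0], "fingers": 0.4},
    {"delta_pos": [0, 0, 0], "dr": [0, 0, 0], "fingers": 0.4},
    {"delta_pos": [0, 0, 0.2], "dr": [0, 0, 0], "fingers": 0.4},
  ],
)

```text
time: 7.58
tool_pos: [0.4794, -0.2469, -0.0177]
tool_rot: [-3.141, 0.001, -0.253]
contact_force: [1.1, 0.1, 0.9]
opening: 0.0275
grip_force: 0.0
```

Call:
step_arm(
  increments=[
    {"delta_pos": [0, 0, 0.1], "dr": [0, 0, 0], "fingers": 0.4},
    {"delta_pos": [0, 0, 0.2], "dr": [0, 0, 0], "fingers": 0.4},
    {"delta_pos": [0, 0, 0.25], "dr": [0, 0, 0], "fingers": 1},
    {"delta_pos": [0, 0, 0.25], "dr": [0, 0, 0], "fingers": 1},
    {"delta_pos": [0, 0, 0.25], "dr": [0, 0, 0], "fingers": 1},
  ],
  newtons=40,
)

```text
time: 8.2
tool_pos: [0.4797, -0.2471, -0.0197]
tool_rot: [3.141, -0.0, -0.253]
contact_force: [1.0, -0.9, -0.5]
opening: 0.0111
grip_force: 40.0
```

Gripped the neck (40 N). Now I draw it 15 cm along +x.

Call:
step_arm(
  increments=[
    {"delta_pos": [1, 0, 0], "dr": [0, 0, 0], "fingers": 1},
    {"delta_pos": [3, 0, 0], "dr": [0, 0, 0], "fingers": 1},
    {"delta_pos": [5.5, 0, 0], "dr": [0, 0, 0], "fingers": 1},
    {"delta_pos": [8, 0, 0], "dr": [0, 0, 0], "fingers": 1},
    {"delta_pos": [8, 0, 0], "dr": [0, 0, 0], "fingers": 1},
  ],
)

```text
time: 8.82
tool_pos: [0.5589, -0.2676, -0.0197]
tool_rot: [3.141, -0.002, -0.253]
contact_force: [0.9, -0.6, 3.1]
opening: 0.0114
grip_force: 40.0
```

Call:
step_arm(
  increments=[
    {"delta_pos": [2, 0, 0], "dr": [0, 0, 0], "fingers": 1},
    {"delta_pos": [4.5, 0, 0], "dr": [0, 0, 0], "fingers": 1},
    {"delta_pos": [7, 0, 0], "dr": [0, 0, 0], "fingers": 1},
    {"delta_pos": [7, 0, 0], "dr": [0, 0, 0], "fingers": 1},
    {"delta_pos": [7, 0, 0], "dr": [0, 0, 0], "fingers": 1},
  ],
)

```text
time: 9.45
tool_pos: [0.6242, -0.2845, -0.0197]
tool_rot: [3.142, 0.0, -0.253]
contact_force: [1.8, -0.4, 0.0]
opening: 0.0112
grip_force: 40.0
```

Drawn clear. I release, rise and go back over the handle.

Call:
step_arm(
  increments=[
    {"delta_pos": [0, 0, 0], "dr": [0, 0, 0], "fingers": -0.2},
    {"delta_pos": [0, 0, 0], "dr": [0, 0, 0], "fingers": -0.2},
    {"delta_pos": [0, 0, 0], "dr": [0, 0, 0], "fingers": -0.2},
    {"delta_pos": [0, 0, -4], "dr": [0, 0, 0], "fingers": -0.2},
    {"delta_pos": [0, 0, -8], "dr": [0, 0, 0], "fingers": -0.2},
  ],
)

```text
time: 10.07
tool_pos: [0.6243, -0.2844, 0.0606]
tool_rot: [-3.141, 0.002, -0.253]
contact_force: [0.4, -0.9, 0.3]
opening: 0.0533
grip_force: 0.0
```

Call:
step_arm(
  increments=[
    {"delta_pos": [-4, 0, 0], "dr": [0, 0, 0], "fingers": -0.2},
    {"delta_pos": [-8.6, 0, 0], "dr": [0, 0, 0], "fingers": -0.2},
    {"delta_pos": [-8.6, 0, 0], "dr": [0, 0, 0], "fingers": -0.2},
    {"delta_pos": [-8.6, 0, 0], "dr": [0, 0, 0], "fingers": -0.2},
    {"delta_pos": [-8.6, 0, 0], "dr": [0, 0, 0], "fingers": -0.2},
  ],
)

```text
time: 10.7
tool_pos: [0.5429, -0.2637, 0.0605]
tool_rot: [3.141, -0.002, -0.253]
contact_force: [0.7, 0.1, 0.7]
opening: 0.0551
grip_force: 0.0
```

```bash
python3 - <<'E'
from h import *
P=viewer.camera_params("wrist"); im=viewer.read_camera("wrist")[:,:,::-1]
cv2.imwrite("pics/w6.png",im)
s=robot.observe(); print(s["tool_pos"],s["tool_rot"])
g=cv2.cvtColor(np.ascontiguousarray(im),6)
A=R.from_euler('xyz',s["tool_rot"]); d=A.apply([1,0,0])[:2]; n=np.array([-d[1],d[0]])
for u in (.19,.176,.172,.168,.15,.13,.115,.109,.1,.08,.07):
    q=px("wrist",np.r_[s["tool_pos"][:2]+d*u,.004],P); y=int(round(q[1]));
    if not 0<=y<400: print(u,q);continue
    x=int(q[0]); w=x-60+np.where(g[y,x-60:x+60]>90)[0]
    if len(w): e=onz("wrist",(w.mean(),y),.004,P)[:2]-s["tool_pos"][:2]; print(u,q,w[0],w[-1],len(w),"along,lat",e@d,e@n)
    else: print(u,q)
E
```

```text
[ 0.5427 -0.2635  0.0603] [ 3.1412 -0.0011 -0.2531]
0.19 [318.8055 -30.2631]
0.176 [318.8081 -15.5674]
0.172 [318.8088 -11.2435]
0.168 [318.8094  -6.865 ]
0.15 [318.8115  13.4909] 304 332 29 along,lat 0.15042312615155998 0.0006228228776067254
0.13 [318.8124  37.265 ] 304 332 29 along,lat 0.1302175628606926 0.000617493193768387
0.115 [318.812   55.7809] 303 332 30 along,lat 0.11482473702588925 0.0009926249472527217
0.109 [318.8116  63.325 ] 310 326 17 along,lat 0.10925704593395685 0.0006133878824565453
0.1 [318.8106  74.7644] 310 326 17 along,lat 0.09981542464476922 0.000612038452318258
0.08 [318.8072 100.5775] 310 326 17 along,lat 0.07967482776555145 0.0006102388183463099
0.07 [318.8048 113.6024] 310 326 17 along,lat 0.06969496547830012 0.0006099024885873883
```

View pics/w6.png

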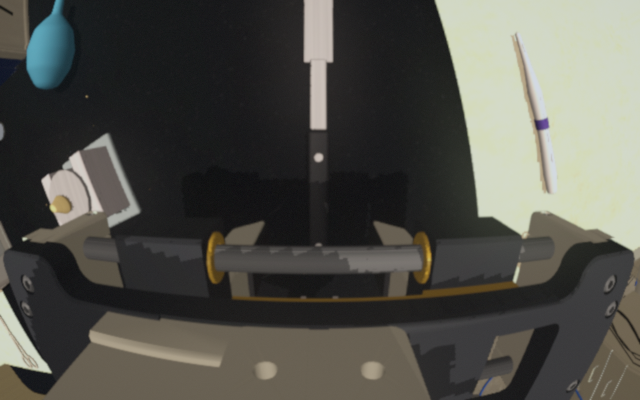

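The lifter lies out: blade (318,30), neck (318,95), black handle (318,160). The tool is centred on the handle and within 1 mm of its origin. I take the handle.

Call:
step_arm(
  increments=[
    {"delta_pos": [0, 0, 4], "dr": [0, 0, 0], "fingers": -0.2},
    {"delta_pos": [0, 0, 7], "dr": [0, 0, 0], "fingers": -0.2},
    {"delta_pos": [0, 0, 7.5], "dr": [0, 0, 0], "fingers": -0.2},
    {"delta_pos": [0, 0, 7.9], "dr": [0, 0, 0], "fingers": -0.2},
    {"delta_pos": [0, 0, 7.9], "dr": [0, 0, 0], "fingers": -0.2},
  ],
)

```text
time: 11.38
tool_pos: [0.5424, -0.2635, -0.0178]
tool_rot: [3.141, -0.002, -0.253]
contact_force: [-0.6, 0.6, 0.8]
opening: 0.0553
grip_force: 0.0
```

Call:
step_arm(
  increments=[
    {"delta_pos": [0, 0, 0], "dr": [0, 0, 0], "fingers": 1},
    {"delta_pos": [0, 0, 0], "dr": [0, 0, 0], "fingers": 1},
    {"delta_pos": [0, 0, 0], "dr": [0, 0, 0], "fingers": 1},
    {"delta_pos": [0, 0, 0], "dr": [0, 0, 0], "fingers": 1},
    {"delta_pos": [0, 0, 0], "dr": [0, 0, 0], "fingers": 1},
  ],
  newtons=60,
)

```text
time: 12.0
tool_pos: [0.5416, -0.2631, -0.0186]
tool_rot: [3.141, -0.0, -0.253]
contact_force: [0.6, 0.2, 0.7]
opening: 0.0152
grip_force: 60.0
```

```bash
python3 - <<'E'
from h import *
s=robot.observe();print(s["tool_pos"],s["tool_rot"],s["opening"],s["grip_force"])
# target: look at the stand from in front; TCP 0.22 m short of it
print(inc([.40,-.085,.12],[np.pi,0,0.05]))
E
```

```text
[ 0.5416 -0.2631 -0.0186] [ 3.1415 -0.0001 -0.2533] 0.015156976324746144 60.00017523765564
(array([-18.1752, -13.6928, -13.8643]), array([  0.008 ,  -0.0039, -17.3805]))
```

Call:
step_arm(
  increments=[
    {"delta_pos": [0, 0, -1], "dr": [0, 0, 0], "fingers": 1},
    {"delta_pos": [0, 0, -3], "dr": [0, 0, 0], "fingers": 1},
    {"delta_pos": [0, 0, -6], "dr": [0, 0, 0], "fingers": 1},
    {"delta_pos": [0, 0, -9], "dr": [0, 0, 0], "fingers": 1},
    {"delta_pos": [0, 0, -12], "dr": [0, 0, 0], "fingers": 1},
  ],
)

```text
time: 12.62
tool_pos: [0.5415, -0.263, 0.1028]
tool_rot: [3.142, -0.0, -0.253]
contact_force: [0.2, 0.0, -1.5]
opening: 0.0155
grip_force: 60.0
```

```bash
python3 - <<'E'
from h import *
print(inc([.44,-.17,.12],[np.pi,0,0.0]))
E
```

```text
(array([-12.1526,  -6.4575,  -1.7254]), array([  0.0039,  -0.0003, -14.5165]))
```

Call:
step_arm(
  increments=[
    {"delta_pos": [-3, -1.6, -1.7], "dr": [0, 0, -4], "fingers": 1},
    {"delta_pos": [-6, -3.2, -1.7], "dr": [0, 0, -8], "fingers": 1},
    {"delta_pos": [-9, -4.8, -1.7], "dr": [0, 0, -12], "fingers": 1},
    {"delta_pos": [-12.2, -6.5, -1.7], "dr": [0, 0, -14.5], "fingers": 1},
    {"delta_pos": [-12.2, -6.5, -1.7], "dr": [0, 0, -14.5], "fingers": 1},
  ],
)

```text
time: 13.25
tool_pos: [0.4381, -0.1679, 0.1189]
tool_rot: [-3.141, 0.001, 0.001]
contact_force: [0.9, 0.3, -2.2]
opening: 0.0158
grip_force: 60.0
```

Call:
step_arm(
  increments=[
    {"delta_pos": [0, 0, 0], "dr": [0, 0, 0], "fingers": 1},
    {"delta_pos": [0, 0, 0], "dr": [0, 0, 0], "fingers": 1},
    {"delta_pos": [0, 0, 0], "dr": [0, 0, 0], "fingers": 1},
    {"delta_pos": [0, 0, 0], "dr": [0, 0, 0], "fingers": 1},
    {"delta_pos": [0, 0, 0], "dr": [0, 0, 0], "fingers": 1},
  ],
)

```text
time: 13.88
tool_pos: [0.4398, -0.1696, 0.1182]
tool_rot: [-3.142, 0.0, -0.0]
contact_force: [0.2, 1.0, -0.3]
opening: 0.0154
grip_force: 60.0
```

```bash
python3 - <<'E'
from h import *
import pickle
P=viewer.camera_params("wrist"); im=viewer.read_camera("wrist")[:,:,::-1]
cv2.imwrite("pics/w7.png",im); pickle.dump(P,open("w7.pkl","wb"))
s=robot.observe(); print(s["tool_pos"],s["tool_rot"],s["opening"])
q=px("wrist",[.605,-.06,.045],P).astype(int); print(q, "blade tip expected px", px("wrist",s["tool_pos"]+np.array([.172,0,.0226]),P), "seat", px("wrist",s["tool_pos"]+np.array([.142,0,.0226]),P))
E
```

```text
[ 0.4398 -0.1696  0.1182] [ 3.1415  0.0001 -0.0003] 0.015234071137658983
[192  13] blade tip expected px [318.8073 -64.3795] seat [318.8401 -20.1839]
```

View pics/w7.png

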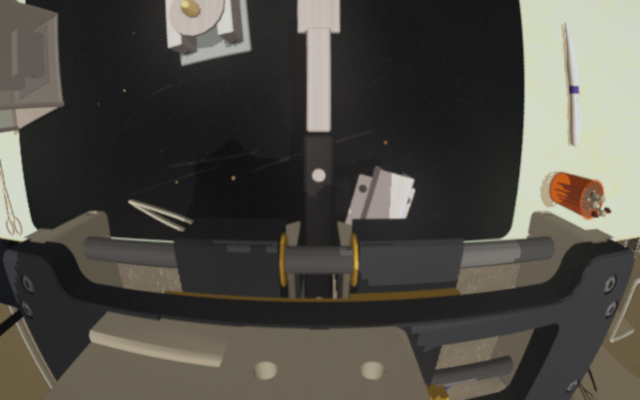

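The lifter is held straight: handle (318,170), neck (318,80). The stand is at the top left: foot front edge (182,65)–(250,48), plate (200,10), mould tip (190,8). I back off to see the whole stand, then take a look at the hood too, for one joint close-up.

Call:
step_arm(
  increments=[
    {"delta_pos": [-3, 0, -1], "dr": [0, 0, 0], "fingers": 1},
    {"delta_pos": [-7, 0, -2], "dr": [0, 0, 0], "fingers": 1},
    {"delta_pos": [-9, 0, -2], "dr": [0, 0, 0], "fingers": 1},
    {"delta_pos": [-9, 0, -2], "dr": [0, 0, 0], "fingers": 1},
    {"delta_pos": [-9, 0, -2], "dr": [0, 0, 0], "fingers": 1},
  ],
)

```text
time: 14.55
tool_pos: [0.3507, -0.1699, 0.1385]
tool_rot: [3.141, -0.001, -0.001]
contact_force: [-0.2, -0.7, -1.7]
opening: 0.0154
grip_force: 60.0
```

```bash
python3 - <<'E'
from h import *
import pickle
P=viewer.camera_params("wrist"); im=viewer.read_camera("wrist")[:,:,::-1]
cv2.imwrite("pics/w8.png",im); pickle.dump(P,open("w8.pkl","wb"))
s=robot.observe(); print(s["tool_pos"],s["tool_rot"],px("wrist",[.605,-.06,.045],P))
print(inc([.36,.09,.14],[np.pi,0,0.0]))
E
```

```text
[ 0.3507 -0.1699  0.1384] [ 3.1411 -0.0008 -0.0002] [207.1469 -57.8562]
(array([  0.9235, -25.9852,  -0.1714]), array([ 0.0266, -0.0441, -0.01  ]))
```

Call:
step_arm(
  increments=[
    {"delta_pos": [4, 0, 0], "dr": [0, 0, 0], "fingers": 1},
    {"delta_pos": [9, 0, 0], "dr": [0, 0, 0], "fingers": 1},
    {"delta_pos": [13, 0, 0], "dr": [0, 0, 0], "fingers": 1},
    {"delta_pos": [15, 0, 0], "dr": [0, 0, 0], "fingers": 1},
    {"delta_pos": [15, 0, 0], "dr": [0, 0, 0], "fingers": 1},
  ],
)

```text
time: 15.22
tool_pos: [0.5012, -0.1691, 0.1373]
tool_rot: [-3.141, 0.001, 0.001]
contact_force: [0.1, 0.1, -1.7]
opening: 0.0157
grip_force: 60.0
```

```bash
python3 - <<'E'
from h import *
import pickle
P=viewer.camera_params("wrist"); im=viewer.read_camera("wrist")[:,:,::-1]
cv2.imwrite("pics/w8.png",im); pickle.dump(P,open("w8.pkl","wb"))
s=robot.observe(); print(s["tool_pos"],s["tool_rot"],px("wrist",[.605,-.06,.045],P))
print(inc([.47,.09,.15],[np.pi,0,0.0]))
E
```

```text
[ 0.5    -0.1691  0.1374] [-3.1411  0.0014  0.0009] [199.2411  81.4182]
(array([ -2.9763, -25.9153,  -1.2381]), array([-0.0309,  0.0805,  0.0542]))
```

Call:
step_arm(
  increments=[
    {"delta_pos": [-1, -4, -1], "dr": [0, 0, 0], "fingers": 1},
    {"delta_pos": [-2, -10, -1.2], "dr": [0, 0, 0], "fingers": 1},
    {"delta_pos": [-3, -16, -1.2], "dr": [0, 0, 0], "fingers": 1},
    {"delta_pos": [-3, -22, -1.2], "dr": [0, 0, 0], "fingers": 1},
    {"delta_pos": [-3, -26, -1.2], "dr": [0, 0, 0], "fingers": 1},
  ],
)

```text
time: 15.9
tool_pos: [0.4686, 0.0924, 0.1505]
tool_rot: [-3.141, 0.0, 0.001]
contact_force: [0.2, -1.1, -2.2]
opening: 0.0157
grip_force: 60.0
```

Call:
step_arm(
  increments=[
    {"delta_pos": [0, 0, 0], "dr": [0, 0, 0], "fingers": 1},
    {"delta_pos": [0, 0, 0], "dr": [0, 0, 0], "fingers": 1},
    {"delta_pos": [0, 0, 0], "dr": [0, 0, 0], "fingers": 1},
    {"delta_pos": [0, 0, 0], "dr": [0, 0, 0], "fingers": 1},
    {"delta_pos": [0, 0, 0], "dr": [0, 0, 0], "fingers": 1},
  ],
)

```text
time: 16.52
tool_pos: [0.4699, 0.0898, 0.1503]
tool_rot: [3.141, 0.0, -0.001]
contact_force: [-0.1, -0.0, -0.9]
opening: 0.0155
grip_force: 60.0
```

```bash
python3 - <<'E'
from h import *
import pickle
P=viewer.camera_params("wrist"); im=viewer.read_camera("wrist")[:,:,::-1]
cv2.imwrite("pics/w9.png",im); pickle.dump(P,open("w9.pkl","wb"))
s=robot.observe(); print(s["tool_pos"],s["tool_rot"]); q=px("wrist",[.597,.21,.10],P); print(q)
a=cv2.imread("pics/w8.png")[15:165,120:280]; x=max(0,int(q[0])-125); y=max(0,int(q[1])-110); b=im[y:y+240,x:x+200]; print("hood crop origin",x,y,b.shape)
t=cv2.imread("pics/top0.png")[145:225,270:340]
c=np.zeros((600,800,3),np.uint8)
c[:375,:400]=cv2.resize(a,None,fx=2.5,fy=2.5,interpolation=cv2.INTER_CUBIC)
c[:480,400:400+2*b.shape[1]]=cv2.resize(b,None,fx=2,fy=2,interpolation=cv2.INTER_CUBIC)
c[380:600,:193]=cv2.resize(t,(193,220),interpolation=cv2.INTER_CUBIC)
cv2.imwrite("pics/m.png",c)
E
```

```text
[0.4699 0.0899 0.1502] [ 3.1415  0.0001 -0.0012]
[168.1825  50.5251]
hood crop origin 43 0 (240, 200, 3)
```

View pics/m.png

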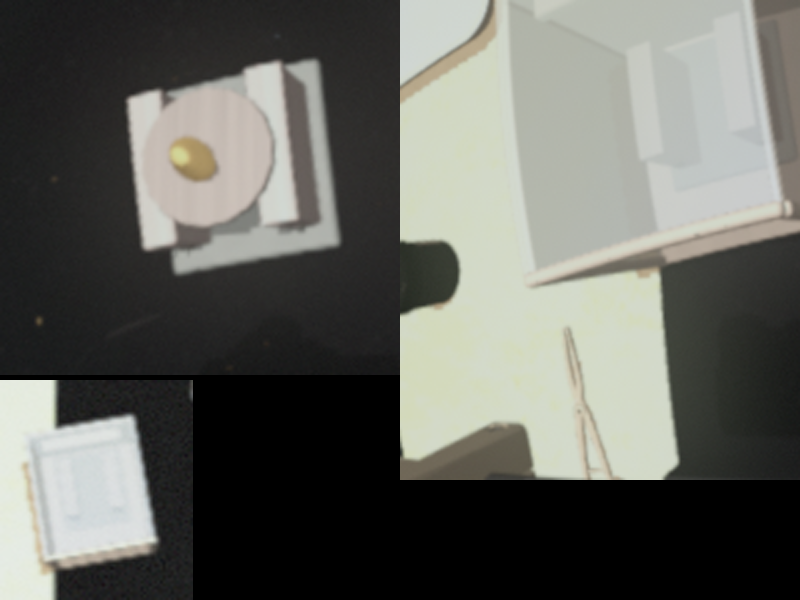

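Joint close-up:
- **Stand crop:** plate centre (208,157), left rail top (128,97)–(145,248), right rail top (281,62)–(299,218), mould (193,159).
- **Hood crop:** mouth edge (530,283)–(787,210), left ledge top (639,44)–(652,157), right ledge top (728,14)–(743,135).

```bash
python3 - <<'E'
from h import *
import pickle
P8=pickle.load(open("w8.pkl","rb"));P9=pickle.load(open("w9.pkl","rb"))
S=lambda u,v,z: onz("wrist",(120+(u+.5)/2.5-.5,15+(v+.5)/2.5-.5),z,P8)[:2]
H=lambda u,v,z: onz("wrist",(43+(u-400+.5)/2-.5,(v+.5)/2-.5),z,P9)[:2]
def rep(n,f1,n1,f2,n2):
    for a in (f1-n1,f2-n2): print(n,"len",np.linalg.norm(a),"yaw",np.arctan2(a[1],a[0]))
    a=f1-n1+f2-n2; c=(f1+n1+f2+n2)/4; print(n,"center",c,"spacing",np.linalg.norm((f1+n1-f2-n2)/2),"yaw",np.arctan2(a[1],a[0])); return c
rep("stand",(S(128,97,.045)+S(162,91,.045))/2,(S(145,248,.045)+S(173,242,.045))/2,(S(246,68,.045)+S(281,62,.045))/2,(S(266,224,.045)+S(299,218,.045))/2)
print("plate",S(208,157,.05),"r",np.linalg.norm(S(142,157,.05)-S(273,157,.05))/2, "mould",S(200,163,.05))
rep("hood",H(639,44,.055),H(652,157,.055),H(728,14,.055),H(743,135,.055))
l,r=H(530,283,.122),H(787,210,.122); d=r-l; yaw=np.arctan2(d[0],-d[1]); print("mouth",l,r,np.linalg.norm(d),"yaw",yaw,"center est",(l+r)/2+.081*np.array([np.cos(yaw),np.sin(yaw)]))
# refine the plate centre by ellipse of its outline on the stand image
t=lambda uv,z: onz("top",uv,z)[:2]
# top: hood ledge from mosaic (scale 193/70, origin 270,145)
T=lambda u,v,z: t((270+(u+.5)*70/193-.5,145+(v-380+.5)*80/220-.5),z)
rep("hoodtop",T(63,458,.055),T(72,517,.055),T(108,455,.055),T(117,508,.055))
print("mouth top",T(46,553,.122),T(155,541,.122))
E
```

```text
stand len 0.05903389008373026 yaw 0.10323921018477768
stand len 0.059203100825510446 yaw 0.12918596611350158
stand center [ 0.6092 -0.0643] spacing 0.048682580157212565 yaw 0.11623115558779669
plate [ 0.6076 -0.0656] r 0.025865282069555143 mould [ 0.6057 -0.0624]
hood len 0.060130262377940384 yaw 0.15964014572077243
hood len 0.06244746423390274 yaw 0.15308633639035413
hood center [0.6141 0.2133] spacing 0.047802345769054636 yaw 0.1563012944282978
mouth [0.5276 0.2578] [0.5468 0.146 ] 0.11341346184039332 yaw 0.1696714834479428 center est [0.617  0.2155]
hoodtop len 0.064580266368611 yaw 0.15170134989627523
hoodtop len 0.058169913320673935 yaw 0.16354654782472774
hoodtop center [0.6132 0.215 ] spacing 0.048475765306197176 yaw 0.15731465079571263
mouth top [0.5344 0.2552] [0.5458 0.1463]
```

```bash
cat >> h.py <<'E'
def seat_to(c,yaw,back,under,zg=-.0186):
    """TCP increment that puts the lifter seat `back` m short of c, its underside at `under`"""
    d=np.array([np.cos(yaw),np.sin(yaw)]); return inc(np.r_[np.array(c)-d*(.142+back),under+zg],[np.pi,0,yaw])
E
python3 - <<'E'
from h import *
print(seat_to([.6076,-.0655],.116,.105,.15)); print(seat_to([.6076,-.0655],.116,.105,.033))
im=cv2.imread("pics/w9.png"); s=robot.observe(); P=viewer.camera_params("wrist")
g=cv2.cvtColor(im,6); print([(y,int((g[y,290:350]>130).sum())) for y in range(0,60,3)], [ (t,px("wrist",s["tool_pos"]+R.from_euler('xyz',s["tool_rot"]).apply([.112*np.cos(t),0,-.0226+.112*np.sin(t)]),P)[1]) for t in (0,.02,.04)])
E
```

```text
(array([-10.7456,  18.4162,   1.8865]), array([ 0.0051,  0.006 , -6.7139]))
(array([-10.7444,  18.4151,  13.5865]), array([ 0.0051,  0.006 , -6.7139]))
[(0, 42), (3, 42), (6, 42), (9, 42), (12, 43), (15, 43), (18, 43), (21, 42), (24, 42), (27, 42), (30, 42), (33, 23), (36, 23), (39, 23), (42, 23), (45, 23), (48, 23), (51, 23), (54, 23), (57, 23)] [(0, np.float64(31.006591536100785)), (0.02, np.float64(32.202419279786824)), (0.04, np.float64(33.446426677538255))]
```

Call:
step_arm(
  increments=[
    {"delta_pos": [-4, 5, 0], "dr": [0, 0, -2], "fingers": 1},
    {"delta_pos": [-8, 10, 0], "dr": [0, 0, -4], "fingers": 1},
    {"delta_pos": [-10.7, 15, 1.9], "dr": [0, 0, -6], "fingers": 1},
    {"delta_pos": [-10.7, 18.4, 1.9], "dr": [0, 0, -6.7], "fingers": 1},
    {"delta_pos": [-10.7, 18.4, 1.9], "dr": [0, 0, -6.7], "fingers": 1},
  ],
)

```text
time: 17.2
tool_pos: [0.3629, -0.0956, 0.1315]
tool_rot: [3.141, -0.001, 0.113]
contact_force: [-0.3, 0.4, -2.1]
opening: 0.0156
grip_force: 60.0
```

Call:
step_arm(
  increments=[
    {"delta_pos": [0, 0, 3], "dr": [0, 0, 0], "fingers": 1},
    {"delta_pos": [0, 0, 6], "dr": [0, 0, 0], "fingers": 1},
    {"delta_pos": [0, 0, 9], "dr": [0, 0, 0], "fingers": 1},
    {"delta_pos": [0, 0, 11.7], "dr": [0, 0, 0], "fingers": 1},
    {"delta_pos": [0, 0, 11.7], "dr": [0, 0, 0], "fingers": 1},
  ],
)

```text
time: 17.82
tool_pos: [0.3618, -0.0923, 0.0133]
tool_rot: [-3.139, 0.003, 0.117]
contact_force: [-0.0, 0.1, -0.7]
opening: 0.0158
grip_force: 60.0
```

```bash
python3 - <<'E'
from h import *
import pickle
viewer.read_camera("side");P=viewer.camera_params("wrist"); im=np.ascontiguousarray(viewer.read_camera("wrist")[:,:,::-1]); s=robot.observe(); print(s["tool_pos"],s["tool_rot"],s["opening"])
print(seat_to([.6076,-.0655],.116,.105,.033)); print(seat_to([.6076,-.0655],.116,0,.033))
A=R.from_euler('xyz',s["tool_rot"]); g=cv2.cvtColor(im,6)
sd=np.ascontiguousarray(viewer.read_camera("side")[:,:,::-1]); cv2.imwrite("pics/s10.png",sd)
# side view: blade end points expected for level lifter, and brightness column profile there
for u in (.168,.15,.12,.1):
    q=px("side",s["tool_pos"]+A.apply([u,0,-.0186-.002])); x=int(round(q[0])); y=int(round(q[1])); print(u,q,sd[y-6:y+7,x].mean(1).astype(int))
E
```

```text
[ 0.3633 -0.0932  0.0148] [ 3.1415 -0.0002  0.1173] 0.015324979391452576
(array([-0.1127,  0.0711,  0.041 ]), array([ 0.0067, -0.0132,  0.0728]))
(array([10.3873,  0.0844,  0.0434]), array([ 0.0067, -0.0132,  0.0728]))
0.168 [324.3258 252.0979] [ 25  32  26  82 143 165 180 179 129  64  36  22  35]
0.15 [318.6695 252.879 ] [ 33  26  34  90 158 177 179 153 101  52  25  29  23]
0.12 [309.1815 254.1892] [ 32  36  30  71 136 170 180 172 127  67  24  35  27]
0.1 [302.8135 255.0685] [ 30  23  43  97 157 171 138  93  57  36  29  26  30]
```

The lifter is level (side profile centred on the expected line at all four points). I insert it under the plate.

Call:
step_arm(
  increments=[
    {"delta_pos": [2, 0.07, 0], "dr": [0, 0, 0], "fingers": 1},
    {"delta_pos": [4.5, 0.07, 0], "dr": [0, 0, 0], "fingers": 1},
    {"delta_pos": [7, 0.08, 0], "dr": [0, 0, 0], "fingers": 1},
    {"delta_pos": [9.5, 0.08, 0], "dr": [0, 0, 0], "fingers": 1},
    {"delta_pos": [10.4, 0.08, 0], "dr": [0, 0, 0], "fingers": 1},
  ],
)

```text
time: 18.6
tool_pos: [0.4681, -0.0823, 0.0155]
tool_rot: [3.14, -0.003, 0.117]
contact_force: [-0.7, 0.4, -1.0]
opening: 0.0157
grip_force: 60.0
```

```bash
python3 - <<'E'
from h import *
s=robot.observe(); print(s["tool_pos"],s["tool_rot"],s["contact_force"]);print(seat_to([.6076,-.0655],.116,0,.033))
# check plate still in place against blade junction from wrist view
import pickle
P=viewer.camera_params("wrist"); im=np.ascontiguousarray(viewer.read_camera("wrist")[:,:,::-1]); cv2.imwrite("pics/w11.png",im)
print(px("wrist",[.6076,-.0655,.05],P), px("wrist",[.5816,-.0685,.05],P))
E
```

```text
[ 0.4681 -0.0823  0.0155] [ 3.1402 -0.0028  0.1173] [-0.7321  0.4469 -1.032 ]
(array([-0.1503, -0.0542,  0.1127]), array([ 0.0799, -0.1624,  0.0769]))
[318.2655 -27.0429] [318.1118  19.9124]
```

Call:
step_arm(
  increments=[
    {"delta_pos": [0, 0, -0.4], "dr": [0, 0, 0], "fingers": 1},
    {"delta_pos": [0, 0, -0.6], "dr": [0, 0, 0], "fingers": 1},
    {"delta_pos": [0, 0, -0.8], "dr": [0, 0, 0], "fingers": 1},
    {"delta_pos": [0, 0, -1.0], "dr": [0, 0, 0], "fingers": 1},
    {"delta_pos": [0, 0, -1.2], "dr": [0, 0, 0], "fingers": 1},
  ],
)

```text
time: 19.27
tool_pos: [0.466, -0.0822, 0.0263]
tool_rot: [-3.141, 0.0, 0.117]
contact_force: [1.0, 0.5, -2.6]
opening: 0.0158
grip_force: 60.0
```

Call:
step_arm(
  increments=[
    {"delta_pos": [0, 0, -0.3], "dr": [0, 0, 0], "fingers": 1},
    {"delta_pos": [0, 0, -0.7], "dr": [0, 0, 0], "fingers": 1},
    {"delta_pos": [0, 0, -1.2], "dr": [0, 0, 0], "fingers": 1},
    {"delta_pos": [0, 0, -1.6], "dr": [0, 0, 0], "fingers": 1},
    {"delta_pos": [0, 0, -1.8], "dr": [0, 0, 0], "fingers": 1},
  ],
)

```text
time: 19.9
tool_pos: [0.4664, -0.0823, 0.0447]
tool_rot: [3.141, -0.0, 0.117]
contact_force: [-0.2, -1.1, -2.4]
opening: 0.0156
grip_force: 60.0
```

```bash
python3 - <<'E'
from h import *
viewer.read_camera("top"); sd=np.ascontiguousarray(viewer.read_camera("side")[:,:,::-1]); cv2.imwrite("pics/s12.png",sd); s=robot.observe(); print(s["tool_pos"],s["tool_rot"],s["contact_force"],s["opening"])
A=R.from_euler('xyz',s["tool_rot"])
for u in (.112,.105,.095,.08):
    q=px("side",s["tool_pos"]+A.apply([u,0,-.0186-.003])); x=int(round(q[0])); y=int(round(q[1])); print(u,q,sd[y-6:y+7,x].mean(1).astype(int))
hsv=cv2.cvtColor(sd,40)
m=cv2.inRange(hsv,(12,90,90),(32,255,255)); q=px("side",s["tool_pos"]+A.apply([.142,0,-.028-.009])).astype(int); ys,xs=np.where(m[q[1]-15:q[1]+15,q[0]-20:q[0]+20]); print("mould exp",q,"found",len(xs),xs.mean()+q[0]-20,ys.mean()+q[1]-15)
for n,b,u in (("pre",.125,.062),("in",0,.062)): print(n,seat_to([.6142,.2142],.16,b,u))
E
```

```text
[ 0.4664 -0.0823  0.0446] [ 3.1413 -0.0005  0.1166] [-1.0026  0.2568 -2.4776] 0.015530805126960213
0.112 [339.1556 241.5917] [ 32  35  46  93 156 170 151 154 176 155 140 133 137]
0.105 [336.9656 241.8859] [ 26  20  31  87 163 181 148 117  90  71  62  62  64]
0.095 [333.8298 242.3071] [ 18  26  31  55 119 157 148 117  75  45  21  30  32]
0.08 [329.1105 242.9411] [ 29  20  28  87 161 184 143 102  61  37  29  30  35]
mould exp [348 235] found 21 348.23809523809524 235.14285714285714
pre (array([ -8.5423, -26.5712,   0.1037]), array([ 0.0172, -0.0267, -2.4877]))
in (array([  3.9459, -27.1138,   0.1094]), array([ 0.0172, -0.0267, -2.4877]))
```

Plate lifted, and the mould is exactly where expected in the side view (348,235). I carry it back and across to the front of the hood, gently.

Call:
step_arm(
  increments=[
    {"delta_pos": [-0.5, -0.3, 0], "dr": [0, 0, 0], "fingers": 1},
    {"delta_pos": [-1.5, -1, 0], "dr": [0, 0, 0], "fingers": 1},
    {"delta_pos": [-3, -2.2, 0], "dr": [0, 0, 0], "fingers": 1},
    {"delta_pos": [-4.7, -3.8, 0], "dr": [0, 0, 0], "fingers": 1},
    {"delta_pos": [-6.3, -5.7, 0], "dr": [0, 0, 0], "fingers": 1},
  ],
)

```text
time: 20.62
tool_pos: [0.3954, -0.0322, 0.0442]
tool_rot: [-3.141, 0.001, 0.116]
contact_force: [0.3, -0.0, -2.2]
opening: 0.0154
grip_force: 60.0
```

Call:
step_arm(
  increments=[
    {"delta_pos": [-1.2, -2, 0], "dr": [0, 0, -0.3], "fingers": 1},
    {"delta_pos": [-1.9, -4, 0], "dr": [0, 0, -0.6], "fingers": 1},
    {"delta_pos": [-2.2, -6, 0], "dr": [0, 0, -1], "fingers": 1},
    {"delta_pos": [-2.2, -8, 0], "dr": [0, 0, -1.4], "fingers": 1},
    {"delta_pos": [-2.2, -10, 0], "dr": [0, 0, -1.8], "fingers": 1},
  ],
)

```text
time: 21.25
tool_pos: [0.3624, 0.0646, 0.0443]
tool_rot: [-3.142, 0.0, 0.148]
contact_force: [0.2, -0.8, -1.9]
opening: 0.0152
grip_force: 60.0
```

Call:
step_arm(
  increments=[
    {"delta_pos": [0, -2.2, 0], "dr": [0, 0, -0.3], "fingers": 1},
    {"delta_pos": [0, -4.6, 0], "dr": [0, 0, -0.5], "fingers": 1},
    {"delta_pos": [0, -7, 0], "dr": [0, 0, -0.6], "fingers": 1},
    {"delta_pos": [0, -9, 0], "dr": [0, 0, -0.7], "fingers": 1},
    {"delta_pos": [0, -10.2, 0], "dr": [0, 0, -0.7], "fingers": 1},
  ],
)

```text
time: 21.88
tool_pos: [0.3474, 0.1653, 0.0442]
tool_rot: [3.141, 0.001, 0.161]
contact_force: [-0.5, -0.4, -1.5]
opening: 0.0156
grip_force: 60.0
```

Call:
step_arm(
  increments=[
    {"delta_pos": [0, -0.5, 0], "dr": [0, 0, 0], "fingers": 1},
    {"delta_pos": [0, -0.7, 0], "dr": [0, 0, 0], "fingers": 1},
    {"delta_pos": [0, -0.7, 0], "dr": [0, 0, 0], "fingers": 1},
    {"delta_pos": [0, -0.7, 0], "dr": [0, 0, 0], "fingers": 1},
    {"delta_pos": [0, -0.7, 0], "dr": [0, 0, 0], "fingers": 1},
  ],
)

```text
time: 22.5
tool_pos: [0.3475, 0.1713, 0.0443]
tool_rot: [3.141, 0.0, 0.16]
contact_force: [0.1, 0.8, -2.4]
opening: 0.0155
grip_force: 60.0
```

```bash
python3 - <<'E'
from h import *
sd=np.ascontiguousarray(viewer.read_camera("side")[:,:,::-1]); cv2.imwrite("pics/s13.png",sd); tp=np.ascontiguousarray(viewer.read_camera("top")[:,:,::-1]); cv2.imwrite("pics/t13.png",tp)
s=robot.observe(); print(s["tool_pos"],s["tool_rot"],s["contact_force"],s["opening"])
A=R.from_euler('xyz',s["tool_rot"])
for n,im in (("side",sd),("top",tp)):
    m=cv2.inRange(cv2.cvtColor(im,40),(12,90,90),(32,255,255)); q=px(n,s["tool_pos"]+A.apply([.142,0,-.028-.009])).astype(int); ys,xs=np.where(m[q[1]-15:q[1]+15,q[0]-20:q[0]+20]); print(n,"mould exp",q,"found",len(xs),xs.mean()+q[0]-20,ys.mean()+q[1]-15)
for n,b,u in (("pre",.125,.062),("in",0,.062)): print(n,seat_to([.6142,.2142],.16,b,u))
E
```

```text
[0.3474 0.1714 0.0443] [ 3.1415 -0.0001  0.1599] [-0.0766 -0.18   -2.8986] 0.015489429108709072
side mould exp [303 204] found 9 303.44444444444446 205.33333333333334
top mould exp [309 225] found 0 nan nan
pre (array([0.3163, 0.0266, 0.0885]), array([ 0.0045, -0.0035, -0.0071]))
in (array([12.8163,  0.025 ,  0.0892]), array([ 0.0045, -0.0035, -0.0071]))<stdin>:6: RuntimeWarning: Mean of empty slice.
  ret = ret.dtype.type(ret / rcount)
```

Call:
step_arm(
  increments=[
    {"delta_pos": [0.6, 0, 0], "dr": [0, 0, 0], "fingers": 1},
    {"delta_pos": [1.8, 0, 0], "dr": [0, 0, 0], "fingers": 1},
    {"delta_pos": [3.4, 0, 0], "dr": [0, 0, 0], "fingers": 1},
    {"delta_pos": [5, 0, 0], "dr": [0, 0, 0], "fingers": 1},
    {"delta_pos": [6.6, 0, 0], "dr": [0, 0, 0], "fingers": 1},
  ],
)

```text
time: 23.22
tool_pos: [0.414, 0.1823, 0.0442]
tool_rot: [3.142, -0.001, 0.16]
contact_force: [0.4, 0.1, -3.0]
opening: 0.0151
grip_force: 60.0
```

Call:
step_arm(
  increments=[
    {"delta_pos": [1.6, 0, 0], "dr": [0, 0, 0], "fingers": 1},
    {"delta_pos": [3.2, 0, 0], "dr": [0, 0, 0], "fingers": 1},
    {"delta_pos": [4.6, 0, 0], "dr": [0, 0, 0], "fingers": 1},
    {"delta_pos": [5.8, 0, 0], "dr": [0, 0, 0], "fingers": 1},
    {"delta_pos": [6.2, 0, 0], "dr": [0, 0, 0], "fingers": 1},
  ],
)

```text
time: 23.85
tool_pos: [0.4745, 0.1921, 0.0442]
tool_rot: [3.142, -0.0, 0.16]
contact_force: [0.5, -0.2, -1.8]
opening: 0.0155
grip_force: 60.0
```

```bash
python3 - <<'E'
from h import *
for k in range(3): viewer.read_camera("side")
sd=np.ascontiguousarray(viewer.read_camera("side")[:,:,::-1]); cv2.imwrite("pics/s14.png",sd); tp=np.ascontiguousarray(viewer.read_camera("top")[:,:,::-1]); cv2.imwrite("pics/t14.png",tp)
s=robot.observe(); print(s["tool_pos"],s["tool_rot"],s["contact_force"],s["opening"])
A=R.from_euler('xyz',s["tool_rot"])
for n,im in (("side",sd),("top",tp)):
    q=px(n,s["tool_pos"]+A.apply([.142,0,-.028-.009])); print(n,q); a=im[int(q[1])-8:int(q[1])+9,int(q[0])-10:int(q[0])+11].astype(int); print((a[...,2]-a[...,0])[::2,::2])
print(seat_to([.6142,.2142],.16,0,.062)); print(seat_to([.6142,.2142],.16,0,.043))
E
```

```text
[0.4732 0.1919 0.0442] [3.1415 0.0007 0.1604] [ 0.0763 -0.7822 -1.8072] 0.01576069982136998
side [337.9415 200.0729]
[[31 34 32 32 34 32 35 32 35 33 34]
 [32 32 29 35 35 30 31 31 28 21 22]
 [33 29 25 29 27 26 24 27 26 25 23]
 [25 25 28 26 25 31 30 28 27 26 24]
 [26 26 28 27 25 38 34 26 25 25 24]
 [26 27 26 21 21 36 28 21 24 24 22]
 [25 22 24 24 21 22 21 21 21 22 23]
 [23 22 23 20 23 21 21 23 23 22 26]
 [28 27 23 22 23 24 22 23 24 23 25]]
top [301.9331 181.2859]
[[-4 -5 -5 -6 -4 -4 -5 -5 -4 -3 -5]
 [-5 -4 -4 -4 -4 -5 -5 -4 -5 -3 -3]
 [-4 -3 -4 -4 -4 -5 -4 -5 -5 -4 -4]
 [-5 -5 -4 -3 -3 -3 -4 -4 -5 -4 -4]
 [-4 -5 -5 -2  2  2 -3 -4 -5 -4 -3]
 [-4 -5 -6 -3 -1  2 -4 -5 -4 -6 -5]
 [-5 -5 -5 -5 -5 -3 -4 -5 -5 -5 -4]
 [-5 -4 -4 -6 -5 -5 -5 -5 -7 -6 -4]
 [-4 -5 -5 -4 -5 -5 -5 -4 -8 -7 -4]]
(array([0.0773, 0.0498, 0.0825]), array([0.008 , 0.0378, 0.0223]))
(array([0.0786, 0.0495, 1.9825]), array([0.008 , 0.0378, 0.0223]))
```

The mould still stands at the expected spot in both views. I lower onto the ledges.

Call:
step_arm(
  increments=[
    {"delta_pos": [0.05, 0.05, 0.3], "dr": [0, 0, 0], "fingers": 1},
    {"delta_pos": [0.05, 0.05, 0.6], "dr": [0, 0, 0], "fingers": 1},
    {"delta_pos": [0.05, 0.05, 0.85], "dr": [0, 0, 0], "fingers": 1},
    {"delta_pos": [0.05, 0.05, 1.05], "dr": [0, 0, 0], "fingers": 1},
    {"delta_pos": [0.05, 0.05, 1.2], "dr": [0, 0, 0], "fingers": 1},
  ],
)

```text
time: 24.72
tool_pos: [0.4744, 0.1916, 0.0322]
tool_rot: [3.141, -0.0, 0.16]
contact_force: [-0.2, -0.3, -1.5]
opening: 0.0154
grip_force: 60.0
```

Call:
step_arm(
  increments=[
    {"delta_pos": [0, 0, 0.2], "dr": [0, 0, 0], "fingers": 1},
    {"delta_pos": [0, 0, 0.4], "dr": [0, 0, 0], "fingers": 1},
    {"delta_pos": [0, 0, 0.6], "dr": [0, 0, 0], "fingers": 1},
    {"delta_pos": [0, 0, 0.9], "dr": [0, 0, 0], "fingers": 1},
    {"delta_pos": [0, 0, 0.9], "dr": [0, 0, 0], "fingers": 1},
  ],
)

```text
time: 25.35
tool_pos: [0.4741, 0.1915, 0.023]
tool_rot: [3.141, 0.001, 0.16]
contact_force: [0.2, -0.0, -1.1]
opening: 0.0153
grip_force: 60.0
```

```bash
python3 - <<'E'
from h import *
viewer.read_camera("side")
sd=np.ascontiguousarray(viewer.read_camera("side")[:,:,::-1]); cv2.imwrite("pics/s15.png",sd); tp=np.ascontiguousarray(viewer.read_camera("top")[:,:,::-1]); cv2.imwrite("pics/t15.png",tp)
s=robot.observe(); print(s["tool_pos"],s["tool_rot"],s["contact_force"],s["opening"])
for n,im in (("side",sd),("top",tp)):
    q=px(n,[.6142,.2142,.069]); print(n,q); a=im[int(q[1])-8:int(q[1])+9,int(q[0])-10:int(q[0])+11].astype(int); print((a[...,2]-a[...,0])[::2,::2])
E
```

```text
[0.4744 0.1916 0.0233] [ 3.1415 -0.0001  0.1603] [ 0.241  -0.5735 -1.4956] 0.015411882657286767
side [338.2232 203.1451]
[[34 28 28 31 30 25 28 28 25 22 22]
 [29 26 28 25 27 27 28 29 25 24 25]
 [25 28 26 28 26 29 25 27 25 24 21]
 [24 26 27 28 27 32 27 28 27 23 23]
 [24 29 27 25 31 38 31 20 25 23 23]
 [25 25 25 21 26 32 23 21 23 22 23]
 [25 24 22 20 22 21 20 22 22 23 24]
 [22 21 23 24 22 24 22 21 23 22 24]
 [23 22 23 22 22 22 24 23 24 22 23]]
top [302.316  181.6146]
[[-5 -4 -5 -5 -5 -5 -7 -6 -3 -3 -7]
 [-3 -3 -6 -4 -4 -4 -3 -5 -3 -3 -6]
 [-3 -3 -4 -4 -5 -4 -4 -3 -4 -4 -6]
 [-4 -3 -5 -2 -5 -3 -4 -5 -4 -4 -4]
 [-4 -4 -4  0  4 -2 -4 -5 -5 -4 -5]
 [-7 -6 -6 -3  1  1 -4 -6 -4 -3 -4]
 [-5 -5 -5 -6 -6 -4 -6 -5 -6 -4 -4]
 [-5 -4 -5 -5 -5 -5 -5 -5 -6 -6 -4]
 [-5 -4 -5 -6 -8 -6 -5 -8 -5 -5 -5]]
```

Blade is free of the plate (gap 9 mm). I withdraw straight out.

Call:
step_arm(
  increments=[
    {"delta_pos": [-1, 0, 0], "dr": [0, 0, 0], "fingers": 1},
    {"delta_pos": [-2.5, 0, 0], "dr": [0, 0, 0], "fingers": 1},
    {"delta_pos": [-4.5, 0, 0], "dr": [0, 0, 0], "fingers": 1},
    {"delta_pos": [-6.5, 0, 0], "dr": [0, 0, 0], "fingers": 1},
    {"delta_pos": [-8, 0, 0], "dr": [0, 0, 0], "fingers": 1},
  ],
)

```text
time: 26.12
tool_pos: [0.3937, 0.1786, 0.0234]
tool_rot: [3.141, 0.001, 0.16]
contact_force: [-0.8, 0.1, -0.7]
opening: 0.015
grip_force: 60.0
```

Call:
step_arm(
  increments=[
    {"delta_pos": [-2, 0, 0], "dr": [0, 0, 0], "fingers": 1},
    {"delta_pos": [-4, 0, 0], "dr": [0, 0, 0], "fingers": 1},
    {"delta_pos": [-5.5, 0, 0], "dr": [0, 0, 0], "fingers": 1},
    {"delta_pos": [-6, 0, 0], "dr": [0, 0, 0], "fingers": 1},
    {"delta_pos": [-6, 0, 0], "dr": [0, 0, 0], "fingers": 1},
  ],
)

```text
time: 26.75
tool_pos: [0.3364, 0.1693, 0.0235]
tool_rot: [-3.142, -0.001, 0.16]
contact_force: [0.5, 0.8, -1.9]
opening: 0.0153
grip_force: 60.0
```

```bash
python3 - <<'E'
from h import *
s=robot.observe(); print(s["tool_pos"],s["tool_rot"],s["contact_force"],s["opening"])
tp=np.ascontiguousarray(viewer.read_camera("top")[:,:,::-1]); cv2.imwrite("pics/t16.png",tp); t0=cv2.imread("pics/top0.png")
d=np.abs(tp.astype(int)-t0).sum(2)
x0,y0=280,160; print("plate centre exp px",px("top",[.6142,.2142,.06])); print("\n".join("%d "%(y0+i)+" ".join("%2d"%v for v in r) for i,r in enumerate(d[y0:y0+42,x0:x0+45])))
E
```

```text
[0.3364 0.1693 0.0235] [-3.1416 -0.0009  0.1603] [ 0.4674  0.8282 -1.8773] 0.015271147929433904
plate centre exp px [302.4858 182.0621]
160  2  5  2  2  4  2  1  3  2  7  4 13  2  5  8  4 11  6  5 10  1  4  3  3  8  4  0  7  4  4  2  5  2  3  1  6  2  2  3  4  4  8 13  4 11
161  2  6  4  1  0  1  1  4  2  7  9  3  2  8  0  3  2  1  1  1  3  3  5  4 10  0  3  1  2  3  8  3  6  0  3  0  6  3 11  6 15 11  6  6 16
162  3  4  1  0  3  3  3  2  4  1  3  3  3  6  4  1  8  4  2  1  1  1  3  7  2  2  2  8  4  3  6  3  6  2  4  4  5  3  4  3  8 14 22 10 10
163  2  1  2  0  3  5  0  2  1  1  3  3  8  1  5  1  1  3  7  2  1  3  3  0  2  2  3  6  0  1  2  3  2  6  8  3  5  2  6  8 13 20 22  1  9
164  4  1  3  2  7  2  5  1  3  1  5  6  2  2  2  1  3  7  3  2  1  4  4  5  2  1  1  5  1  2  3  6  2  4  3  1  2  2  7 12  4 14 15  7  4
165  1  6  2  6  1  3  2  3  3  1  2  3  2  5  2  0  3  5  5  1  2  1  2  0  3  2  4  2  2  4  1  1  6  2  3 13  1  9  1  4  5  2 12 16 34
166  0  2  2  1  8  3  2  0  5  3  2  3  2  6  3  3  2  1  3  2  3  1  2  4  3  2  5  3  6  1  4  3  1  2  1  2  4  5  1  4  6  5 
[... 4173 characters left out ...]
 1  1
197  6  3  1  2  1  8  8  2  4  1  4  1  4  5  7  1  9  3  4  1  0  1  2  4  3  2  1  2  2  2  5  2  0  2  1  1  1  4  2  1  2  4  0  3  7
198  5  3  4 10  6  3  0  2  2  1  1  0  0  1  2  4  3  2  3  1  6  3  4  1  1  9  1  1  5  2  1  3  1  3  2  0  3  2  1  1  3  7  4  3  3
199  2  1  4  3  2  3 10  1  1  5  1  5  1  1  8  1  2  4  2  2  2  1  4  3  1  4  1  2  4  3  1  5  2  2  2  1  3  2  4  1  0  1  3  7  2
200  2  2  2  3  3  2  3  2  1  2  2  1  5  3  0  2  3  3  3  3  5  3  1  5  1  2  2  0  2  6  3  1  2  2  1  0  5  4  2  4  2  1  1  2  7
201  2  3  4  0  7  2  2  2  4  2  6  3  3  2  5  6  1  1  0  1  5  5  2  0  1  1  2  2  6  4  4  5  3  4 10  2  0  3  1  3  1  1  4  4  3
```

The plate blob in the top view spans cols 293–310 and rows 174–189. Its centre (301.6,182) matches the seat (302.5,182). Now I lay the lifter on the bench between hood and stand.

```bash
python3 - <<'E'
from h import *
print(inc([.345,.06,.03],[np.pi,0,0]),inc([.46,.06,.03],[np.pi,0,0]))
E
```

```text
(array([-0.9399, 10.9309, -0.6575]), array([-0.0058, -0.067 ,  9.1827])) (array([10.4127, 12.7661, -0.6442]), array([-0.0058, -0.067 ,  9.1827]))
```

Call:
step_arm(
  increments=[
    {"delta_pos": [0, 2.5, -0.6], "dr": [0, 0, 3], "fingers": 1},
    {"delta_pos": [0, 6, -0.6], "dr": [0, 0, 6], "fingers": 1},
    {"delta_pos": [0.5, 9, -0.6], "dr": [0, 0, 9.2], "fingers": 1},
    {"delta_pos": [1.5, 11.3, -0.6], "dr": [0, 0, 9.2], "fingers": 1},
    {"delta_pos": [4, 11.7, -0.6], "dr": [0, 0, 9.2], "fingers": 1},
  ],
)

```text
time: 27.42
tool_pos: [0.395, 0.0587, 0.0293]
tool_rot: [3.141, 0.0, -0.003]
contact_force: [0.0, 1.0, -1.7]
opening: 0.0155
grip_force: 60.0
```

```bash
python3 - <<'E'
from h import *
s=robot.observe(); print(s["tool_pos"],s["tool_rot"]);print(inc([.46,.06,-.0178],[np.pi,0,0]))
E
```

```text
[0.395  0.0587 0.0293] [ 3.1414  0.0002 -0.0029]
(array([ 6.5029, -0.1463,  4.7063]), array([ 0.0133,  0.0094, -0.1647]))
```

Call:
step_arm(
  increments=[
    {"delta_pos": [2.5, 0, 0], "dr": [0, 0, 0], "fingers": 1},
    {"delta_pos": [5, 0, 0], "dr": [0, 0, 0], "fingers": 1},
    {"delta_pos": [6.5, 0, 1], "dr": [0, 0, 0], "fingers": 1},
    {"delta_pos": [6.5, 0, 2.5], "dr": [0, 0, 0], "fingers": 1},
    {"delta_pos": [6.5, 0, 3.5], "dr": [0, 0, 0], "fingers": 1},
  ],
)

```text
time: 28.05
tool_pos: [0.4596, 0.06, -0.0065]
tool_rot: [3.142, 0.0, -0.0]
contact_force: [0.1, -0.7, -1.5]
opening: 0.0151
grip_force: 60.0
```

Call:
step_arm(
  increments=[
    {"delta_pos": [0, 0, 0.4], "dr": [0, 0, 0], "fingers": 1},
    {"delta_pos": [0, 0, 0.8], "dr": [0, 0, 0], "fingers": 1},
    {"delta_pos": [0, 0, 1.1], "dr": [0, 0, 0], "fingers": 1},
    {"delta_pos": [0, 0, 1.2], "dr": [0, 0, 0], "fingers": 1},
    {"delta_pos": [0, 0, 1.2], "dr": [0, 0, 0], "fingers": 1},
  ],
)

```text
time: 28.68
tool_pos: [0.4593, 0.0601, -0.0176]
tool_rot: [3.141, -0.0, -0.0]
contact_force: [-0.4, -0.0, -1.4]
opening: 0.0149
grip_force: 60.0
```

Call:
step_arm(
  increments=[
    {"delta_pos": [0, 0, 0.1], "dr": [0, 0, 0], "fingers": 1},
    {"delta_pos": [0, 0, 0.1], "dr": [0, 0, 0], "fingers": 1},
    {"delta_pos": [0, 0, 0.1], "dr": [0, 0, 0], "fingers": 0.2},
    {"delta_pos": [0, 0, 0.1], "dr": [0, 0, 0], "fingers": 0.2},
    {"delta_pos": [0, 0, 0.1], "dr": [0, 0, 0], "fingers": 0.2},
  ],
)

```text
time: 29.3
tool_pos: [0.4593, 0.0601, -0.0186]
tool_rot: [3.142, -0.0, -0.0]
contact_force: [0.4, 0.4, -1.1]
opening: 0.0361
grip_force: 0.0
```

Call:
step_arm(
  increments=[
    {"delta_pos": [0, 0, 0], "dr": [0, 0, 0], "fingers": 0.2},
    {"delta_pos": [0, 0, -1.5], "dr": [0, 0, 0], "fingers": 0.2},
    {"delta_pos": [0, 0, -6], "dr": [0, 0, 0], "fingers": 0.2},
    {"delta_pos": [0, 0, -11], "dr": [0, 0, 0], "fingers": 0.2},
    {"delta_pos": [0, 0, -16], "dr": [0, 0, 0], "fingers": 0.2},
  ],
)

```text
time: 29.92
tool_pos: [0.459, 0.0601, 0.1428]
tool_rot: [3.142, 0.0, -0.0]
contact_force: [1.6, -0.1, 0.3]
opening: 0.0369
grip_force: 0.0
```

Call:
step_arm(
  increments=[
    {"delta_pos": [-5, 2, 0], "dr": [0, 0, 0], "fingers": 0.2},
    {"delta_pos": [-8, 5, 0], "dr": [0, 0, 0], "fingers": 0.2},
    {"delta_pos": [-8, 8, 0], "dr": [0, 0, 0], "fingers": 0.2},
    {"delta_pos": [-8, 8, 0], "dr": [0, 0, 0], "fingers": 0.2},
    {"delta_pos": [-8, 8, 0], "dr": [0, 0, 0], "fingers": 0.2},
  ],
)

```text
time: 30.55
tool_pos: [0.3792, -0.0196, 0.1413]
tool_rot: [-3.141, 0.0, -0.001]
contact_force: [-0.3, -0.3, -0.4]
opening: 0.0368
grip_force: 0.0
```

```bash
python3 - <<'E'
from h import *
s=robot.observe(); print(s["tool_pos"],s["tool_rot"],s["opening"],s["contact_force"])
tp=np.ascontiguousarray(viewer.read_camera("top")[:,:,::-1]); sd=np.ascontiguousarray(viewer.read_camera("side")[:,:,::-1]); cv2.imwrite("pics/t17.png",tp);cv2.imwrite("pics/s17.png",sd)
g=cv2.cvtColor(tp,6)
for x in (.625,.61,.58,.56,.54): q=px("top",[x,.06,.004]); print("blade",x,q,g[int(round(q[1])),int(q[0])-6:int(q[0])+8])
t0=cv2.imread("pics/top0.png"); q=px("top",[.715,.094,.06]).astype(int); print("vial diff top",np.abs(tp.astype(int)-t0)[q[1]-10:q[1]+10,q[0]-10:q[0]+10].max())
s0=cv2.imread("pics/side0.png"); q=px("side",[.715,.094,.03]).astype(int); print("vial diff side",np.abs(sd.astype(int)-s0)[q[1]-12:q[1]+12,q[0]-6:q[0]+6].mean())
q=px("side",[.6142,.2142,.069]); a=sd[int(q[1])-8:int(q[1])+9,int(q[0])-10:int(q[0])+11].astype(int); print(q,(a[...,2]-a[...,0])[::2,::2])
E
```

```text
[ 0.3792 -0.0196  0.1413] [-3.1413  0.0001 -0.0009] 0.03675467623707726 [-0.3102 -0.2895 -0.4004]
blade 0.625 [353.6534 180.8776] [ 32  39  87 151 199 208 208 208 206 188 141  76  32  30]
blade 0.61 [353.7265 185.7169] [ 29  37  83 153 201 212 212 211 206 186 138  73  35  27]
blade 0.58 [353.8732 195.4366] [ 29  38  81 154 202 211 210 211 209 204 171  96  37  30]
blade 0.56 [353.9714 201.9469] [ 36  31  32  40  88 154 203 204 175 106  44  35  33  33]
blade 0.54 [354.07   208.4818] [ 34  29  42  91 164 205 206 175 112  53  30  34  31  33]
vial diff top 18
vial diff side 3.550925925925926
[338.2232 203.1451] [[34 28 32 31 28 24 26 28 24 22 24]
 [27 23 27 25 26 25 28 28 24 22 22]
 [26 26 28 30 26 28 26 29 28 22 22]
 [27 28 27 27 26 31 29 24 25 23 22]
 [25 26 26 26 30 37 29 22 22 23 20]
 [26 23 23 23 26 33 23 24 24 25 22]
 [25 23 24 22 23 22 21 21 20 26 22]
 [25 22 22 23 25 24 24 20 23 22 22]
 [24 23 21 22 21 24 24 24 23 23 25]]
```

The lifter lies flat at the expected spot, the vial hasn't moved, and the mould stands on the plate in the hood. Handing in.

```bash
python3 -c "
from cell import robot
print(robot.hand_in())"
```

```text
the job is handed in; nothing more can be done
None
```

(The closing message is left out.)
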